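# Seat a sample rod in the V-blocks and swing the keeper strap over it

### The job

Take the sample rod that is both thick and long from the grey rack and lay it in the pair of V-blocks on the white fixture plate, bedded in both and centred end to end - lower it in, do not drop it. Then swing the steel keeper strap (the one with the black knob) round until it lies straight across over the rod, its free end above the second post.

Things in the scene. Friction and masses are not known exactly. Their poses are not given: they have to be found in the camera images.
- rod: Thick, long aluminium rod, 30 mm diameter, 130 mm long, 0.25 kg. Origin: its centre; x along the rod. Lies level in one of 3 slots (80 mm apart) of a low grey rack, axis 27 mm above the table. Rack rails and ridges (20 mm high) lie 33 to 47 mm either side of its middle; grip the middle. Unwanted rods beside it: one 30 mm thick but 96 mm long, one 130 mm long but 18 mm thick.
- fixture: Fixed white plate 170 x 130 x 12 mm. Origin: centre of its underside, on the table; z up, x along the V groove. 90 degree V-blocks at x = -45 and 45 mm, 26 mm thick, 64 mm gap between for the fingers; groove at y = 0, mouth 56 mm wide, lips 62 mm high. The bedded rod's axis is 55 mm high. Posts, 16 mm diameter: strap pivot at (45, 47), second post at (45, -47) mm.
- strap (a joint): Angle, rad, of the flat steel strap about its vertical pivot at fixture (45, 47) mm. 0 (stop): closed, pointing along fixture -y across the groove. Grows opening, counter-clockwise from above; 1.57 points along fixture +x; stop 1.9. Starts at 1.2 to 1.8. Light friction (0.7 N at the knob), stays where left. 20 mm wide, 74 to 80 mm above the table, clears a bedded rod by 4 mm.
- strap_knob (a point): Centre of the upright round black knob fixed on the strap's free end, 92 mm from the pivot axis; moves with the strap. 18 mm diameter, from the strap's top at 80 mm to 110 mm above the table (this point at 95 mm). Can be pinched from above or pushed sideways.
There are look-alikes about, which are no part of the job. Leave any orange or yellow look-alike of the fixture alone.

How it is judged:
By the outcome, as a careful person would: the job done as asked, in the order asked, and still so for the second after the job is handed in, with the robot touching nothing.
It also fails if it takes over 58 s, if anything falls off the work surface, if the arm or the gripper's body presses on something with over 40 N, if the wrist force passes 120 N, or if a joint passes its speed limit or range.

### The arm

A 6-joint arm with a two-finger parallel gripper is mounted at the origin on the work surface. World frame = base frame: x ahead of the robot, y to its left, z up, the work surface at z = 0. Lengths are in mm, angles in degrees, forces in N, time in s.
With the tool pointing down it reaches from about 275 to 875 mm from the base axis. Payload 12.5 kg.
Tool frame: the origin (TCP) lies at the very end of the fingers, on their centre line; the grasp point (between the pads) lies 19 mm behind it (env.grasp_offset is the distance from the TCP to the grasp point, in mm); z points along the fingers, y is the line along which they close (so a half turn about z gives the same grasp; the last joint's range is limited). The gripper opens to 85 mm and grips with 20 to 120 N. Pads are 22 mm wide; open, the fingers measure 114 mm over their backs; the gripper's body (76 mm by 85 mm) begins 54 mm behind the grasp point. The pads swing forward as they close: fully open they stand 13 mm farther back than shut.
Start: joints at [-72.628, 20.094, 94.641, -0, 65.266, -4.847], TCP at [208.002, -509.136, 231.29] pointing down, gripper open.
Joint ranges: [-157.81, 157.81], [-45, 120.19], [0.68, 151.7], [-89.99, 269.99], [4.06, 180], [-164.3, 164.3]. Speed limits (degrees/s): [127.2, 127.2, 159.86, 180, 180, 180].

### API

Orientations are given as [roll, pitch, yaw] about the fixed x, y, z axes, in that order (R = Rz(yaw) Ry(pitch) Rx(roll)).
In Python, from cell import telemetry, eyes, order, env gives the robot as it stands. The module is installed in compiled form; this text tells all that it offers.
- The arm moves only by the shell command python3 -m creep 'ROWS' [OPENING] [FORCE]. ROWS is JSON, a list that holds one entry, the list of rows, each a list of 6 numbers: the shift along the tool's x, y, z in mm, then the turn, a rotation vector about the tool's x, y, z in degrees. A call has 1 to 12 rows; each row is the pose to reach, as a shift and turn from the pose commanded when the call began, along the tool's axes at that moment; what a row does not reach only later rows make up. A row lasts 1/10 s, in which the tool goes at most 50 mm and 8.59 degrees, less where a joint would pass 70% of its speed; a pose out of reach is approached as far as the arm can. A call with a gripper value outside its range is refused whole. OPENING is the opening, from -1 (shut) to 1 (fully open), so that 0 is half open, set as the call begins (- or left out, the last holds). The fingers move at their own pace and stop on an object; FORCE is the grip in N (left out, the last holds). Time passes only in rows, so rows that repeat a pose let the fingers close. It gives the time, the measured TCP pose, the force, the opening and the grip force at its end, in the units of the state.
- telemetry.observe(): the state, without advancing time (a new reading comes with each control period).
- eyes.snapshot(name): name is "side" or "top"; returns a dict with "pixels" (400x640x3 uint8, red, green, blue), "fx", "fy", "cx", "cy" (pixels), "rvec" (rotation vector, rad) and "tvec" (3), from world to camera coordinates, as OpenCV has them. Camera axes: x right, y down, z forward; pixel columns grow to the right and rows downward; lengths in mm; the calibration is good to about 2 mm. A picture is of the moment at which its call begins. There is no depth.
- order.finish_job(): hands the job in; it is judged then, once.
The state is a dict: "time": time; "qpos": joint angles; "joint_velocities": joint speeds; "effort": joint torques, N m; "position": TCP position; "tcp_rot": TCP orientation; "ft_force": force on the tool from outside, world axes, zero at the start; "wrist_torque": the same for the moment, N m; "opening": opening from 0.0 (shut) to 1.0 (fully open); "grasp_force": force on a finger pad.
Only numpy, scipy, OpenCV 4.12 (cv2) and the standard library are available. Lean on these libraries where they do the work, as an engineer would, in place of code of your own. Each camera call takes 0.05 s, during which the arm holds its last target. There are 200 camera calls.

## Working session

There is one attempt and no reset: what is moved stays moved. The work goes in short steps, Python scripts to look and compute and a shell command to move; the robot and the scene stay as the last step left them, time stands still between calls to the robot, and variables do not carry over. Pictures are saved under pics/ and viewed, at most 10 in all, crops included, and the job is handed in when it is done.

```bash
mkdir -p pics; cat > h.py <<'E'
import numpy as np, cv2
from cell import telemetry, eyes, order, env
def snap(n,f=None):
    s=eyes.snapshot(n)
    if f: cv2.imwrite('pics/'+f,s['pixels'][:,:,::-1])
    return s
def cam(s):
    R=cv2.Rodrigues(np.array(s['rvec'],float))[0]; t=np.array(s['tvec'],float).ravel()
    K=np.array([[s['fx'],0,s['cx']],[0,s['fy'],s['cy']],[0,0,1]],float); return K,R,t
def ray(s,uv):
    K,R,t=cam(s); d=R.T@np.linalg.inv(K)@np.array([*uv,1.]); return -R.T@t,d
def onz(s,uv,z):
    c,d=ray(s,uv); return c+d*(z-c[2])/d[2]
def tri(pairs):
    A=np.zeros((3,3));b=np.zeros(3)
    for s,uv in pairs:
        c,d=ray(s,uv); d/=np.linalg.norm(d);P=np.eye(3)-np.outer(d,d);A+=P;b+=P@c
    p=np.linalg.solve(A,b); return p
def proj(s,p):
    K,R,t=cam(s); q=K@(R@np.array(p,float)+t); return q[:2]/q[2]
E
python3 - <<'E'
from h import *
import pickle
a=snap('top','top0.png');b=snap('side','side0.png')
pickle.dump((a,b),open('s0.pkl','wb'))
for s in(a,b): print(ray(s,(320,200)),s['fx'])
print(telemetry.observe())
E
```

```text
(array([ 352.22170489,  -18.45991099, 1035.70996692]), array([ 0.0249841 , -0.01781347, -0.99961339])) 433.9921577852959
(array([162.90374899, 711.73700219, 838.1223345 ]), array([ 0.19916374, -0.70228993, -0.68412413])) 389.24472519239407
{'time': 0.1, 'qpos': array([-7.26285878e+01,  2.01200416e+01,  9.46737785e+01,  6.58547288e-05,
        6.52683662e+01, -4.84737623e+00]), 'joint_velocities': array([-0.04021207, -0.06135919, -0.11772434, -0.04057689, -0.0489873 ,
        0.03505616]), 'effort': array([ 1.73699937e-04, -5.06836259e+01, -2.91874945e+01, -1.11757017e-04,
        2.63106544e-03, -3.28529353e-06]), 'position': array([ 207.90769781, -508.85005175,  230.82054007]), 'tcp_rot': array([-1.79938041e+02, -5.31442550e-03,  2.22187579e+01]), 'ft_force': array([-0.15190029, -0.20177577, -0.20001393]), 'wrist_torque': array([-0.04863463,  0.00552951, -0.03550726]), 'grasp_force': 0.0, 'opening': 1.001910973530655}
```

View pics/top0.png

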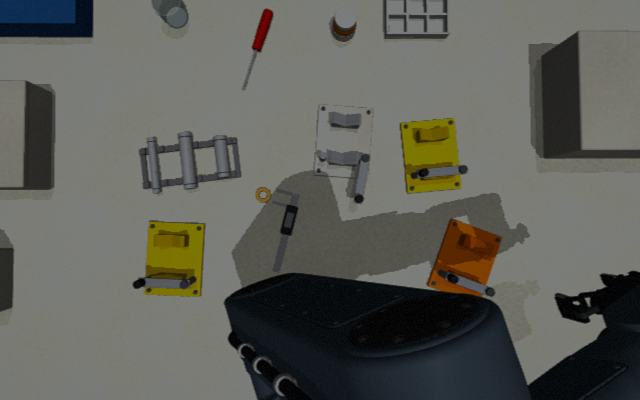

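View pics/side0.png

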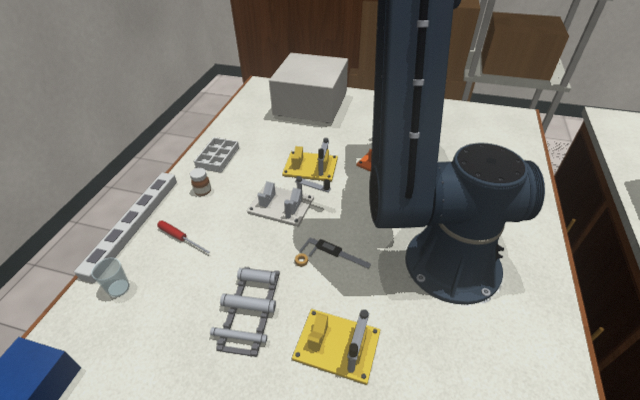

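Top view: the candidates are the rods at (153,165) (long, thin), (188,160) (thick, long) and (221,157) (thick, short). The white fixture is at (344,142), with the strap pivot near (364,158) and the knob near (359,198). Yellow look-alikes are at (432,155) and (175,258), orange at (465,258). I choose the middle rod and the white fixture, and will check both in a close crop.

```bash
python3 - <<'E'
from h import *
import pickle
a,b=pickle.load(open('s0.pkl','rb'))
def c(s,x,y,w,h,k): return cv2.resize(s['pixels'][y:y+h,x:x+w,::-1],None,fx=k,fy=k,interpolation=cv2.INTER_CUBIC)
I=np.vstack([np.hstack([c(a,138,120,100,75,4),c(a,290,98,100,110,4)[:300]]),
 np.hstack([c(b,205,260,100,75,4),c(b,243,160,100,75,4)])])
I=cv2.convertScaleAbs(I,alpha=1.5)
cv2.imwrite('pics/crop.png',I)
E
```

```text
(no output)
```

View pics/crop.png

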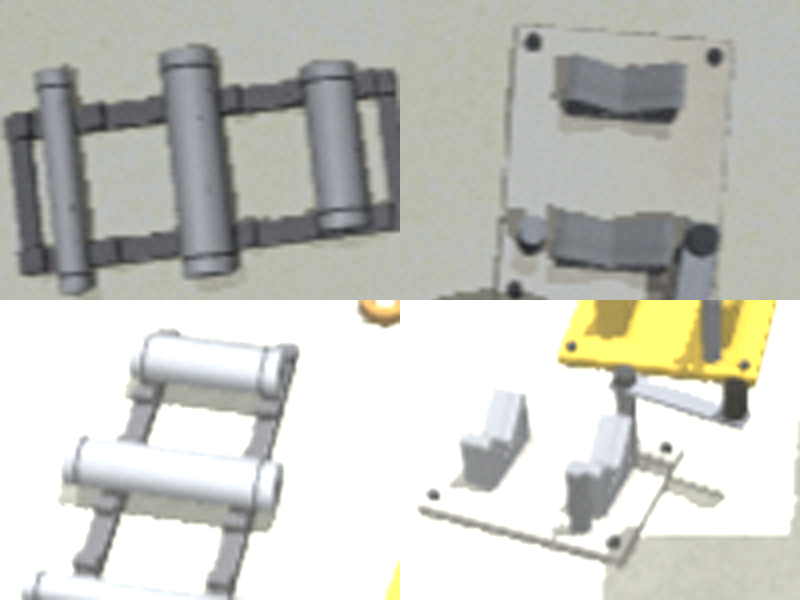

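The crop confirms it: the middle rod (top pixel (188,160)) is thick and long, unlike its neighbours. Next I enlarge the fixture.

```bash
python3 - <<'E'
from h import *
import pickle
a,b=pickle.load(open('s0.pkl','rb'))
def c(s,x,y,w,h,k): return cv2.resize(s['pixels'][y:y+h,x:x+w,::-1],None,fx=k,fy=k,interpolation=cv2.INTER_CUBIC)
t=cv2.convertScaleAbs(c(a,305,98,80,110,5),alpha=1.4)
s=c(b,243,170,100,57,4)
I=np.zeros((550,800,3),np.uint8); I[:,:400]=t; I[:228,400:]=s; I[250:550,400:]=c(b,205,260,100,75,4)
cv2.imwrite('pics/crop2.png',I)
E
```

```text
(no output)
```

View pics/crop2.png

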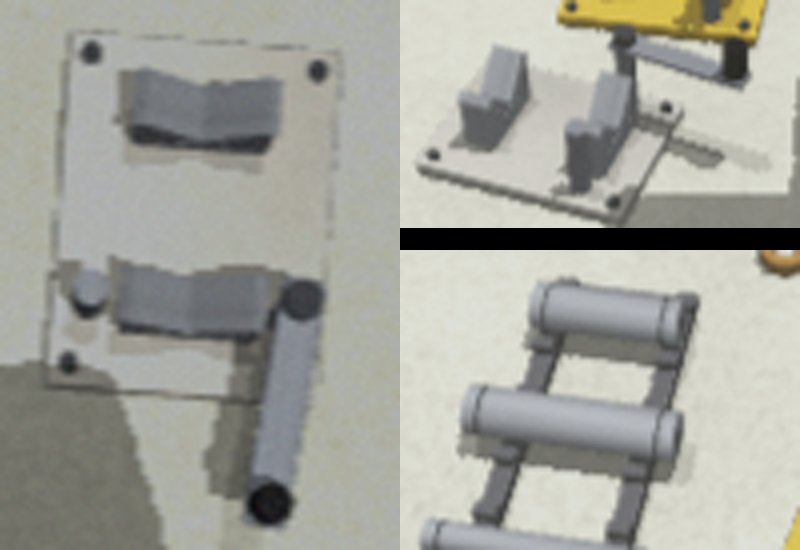

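```bash
cat > m.py <<'E'
from h import *
import pickle
from scipy.optimize import least_squares
a,b=pickle.load(open('s0.pkl','rb'))
f=lambda c,k,ox,oy:(np.array(c)+.5)/k-.5+np.array([ox,oy])
T=lambda *c:f(c,5,305,98)
S=lambda x,y:f((x-400,y),4,243,170)
SR=lambda x,y:f((x-400,y-250),4,205,260)
T1=lambda *c:f(c,4,138,120)
e1=tri([(a,T1(187,50)),(b,SR(470,411))]); e2=tri([(a,T1(210,268)),(b,SR(675,436))])
print('rod',e1,e2,np.linalg.norm(e1-e2),(e1+e2)/2,np.degrees(np.arctan2(*(e2-e1)[1::-1])))
for p in(T1(187,50),T1(210,268)): print(onz(a,p,27))
for p in(SR(470,411),SR(675,436)): print(onz(b,p,27))
obs=[(a,T(68,33),(-85,-65,12)),(a,T(343,50),(-85,65,12)),(a,T(45,385),(85,-65,12)),
(b,S(418,162),(-85,-65,12)),(b,S(621,214),(85,-65,12)),(b,S(685,113),(85,65,12))]
def W(v,p):
    c,s=np.cos(v[3]),np.sin(v[3]); return np.array([v[0]+c*p[0]-s*p[1],v[1]+s*p[0]+c*p[1],v[2]+p[2]])
r=least_squares(lambda v:np.concatenate([proj(s,W(v,p))-u for s,u,p in obs]),[600,0,0,np.pi])
v=r.x;print('fix',v[:3],np.degrees(v[3]),r.fun.round(2))
k=tri([(a,T(268,500)),(b,S(735,42))]);print('knobtop',k, 'top@110',onz(a,T(268,500),110))
for n,p in(('piv',T(300,298)),('post',T(91,280))):print(n,onz(a,p,80))
print('pred piv,post',W(v,(45,47,80)),W(v,(45,-47,80)))
P=W(v,(45,47,80));d=onz(a,T(268,500),110)-P;print('angle',np.degrees(np.arctan2(d[1],d[0])-v[3])+90,np.hypot(*d[:2]))
E
python3 m.py
```

```text
rod [536.53573175 278.52967318  23.64100254] [409.08703348 263.62872089  27.09501364] 128.3633096439355 [472.81138262 271.07919703  25.36800809] -173.33141035972676
[536.92469505 277.93858126  27.        ]
[410.00161574 263.95606498  27.        ]
[533.92173224 280.14245812  27.        ]
[408.17574414 263.38037388  27.        ]
fix [517.39894073 -93.15406777  -2.13656918] 175.40308524724384 [ 0.59 -0.41 -0.17  0.47 -0.16  0.11 -0.65  0.6   0.33  1.29  0.01 -1.84]
knobtop [ 379.05554177 -116.46962418  114.02303274] top@110 [ 380.05297528 -116.67105917  110.        ]
piv [ 470.43602311 -134.87839967   80.        ]
post [478.74479449 -42.27925248  80.        ]
pred piv,post [ 468.77687019 -136.39634172   77.86343082] [476.31052368 -42.69872133  77.86343082]
angle 82.06265393885172 90.89013311622564
```

```bash
cat >> h.py <<'E'
from scipy.spatial.transform import Rotation as Rn
def go(p,yaw):
    o=telemetry.observe(); R=Rn.from_euler('xyz',o['tcp_rot'],degrees=True)
    T=Rn.from_euler('xyz',[180,0,yaw],degrees=True)
    print('shift',(R.inv().apply(np.array(p)-o['position'])).round(1),'turn',(R.inv()*T).as_rotvec(degrees=True).round(2),'t',o['time'])
E
python3 -c "
from h import *
go([472.5,271,170],6.5)"
```

```text
shift [ 539.8 -621.8   61.5] turn [-0.06  0.   15.72] t 0.1
```

```bash
python3 -m creep '[[[540,-622,61,0,0,15.7],[540,-622,61,0,0,15.7],[540,-622,61,0,0,15.7],[540,-622,61,0,0,15.7],[540,-622,61,0,0,15.7],[540,-622,61,0,0,15.7],[540,-622,61,0,0,15.7],[540,-622,61,0,0,15.7],[540,-622,61,0,0,15.7],[540,-622,61,0,0,15.7],[540,-622,61,0,0,15.7],[540,-622,61,0,0,15.7]]]' 1 60; python3 -c "
from h import *
go([472.5,271,170],6.5)"
```

```text
time: 1.3
position: [400.4, 59.7, 186.9]
tcp_rot: [180.0, -0.0, 6.5]
ft_force: [1.1, 0.0, 0.6]
opening: 0.994
grasp_force: 0.0
shift [  95.7 -201.7   16.9] turn [ 0.   -0.01  0.04] t 1.3
```

```bash
python3 -m creep '[[[40,-84,7,0,0,0],[65,-140,12,0,0,0],[82,-176,14,0,0,0],[92,-196,16,0,0,0],[92,-196,16,0,0,0],[92,-196,16,0,0,0],[92,-196,16,0,0,0],[92,-196,16,0,0,0]]]'; python3 - <<'E'
from h import *
import pickle
go([472.5,271,9],6.5)
a=snap('top');b=snap('side');pickle.dump((a,b),open('s1.pkl','wb'))
def c(s,x,y,w,h,k): return cv2.resize(s['pixels'][y:y+h,x:x+w,::-1],None,fx=k,fy=k,interpolation=cv2.INTER_CUBIC)
I=np.hstack([cv2.convertScaleAbs(c(a,300,95,80,120,5),alpha=1.4),c(b,190,200,100,150,4)])
cv2.imwrite('pics/c3.png',I)
E
```

```text
time: 2.1
position: [469.2, 261.6, 171.0]
tcp_rot: [180.0, 0.0, 6.5]
ft_force: [-0.3, -0.7, 0.4]
opening: 1.002
grasp_force: 0.0
shift [  4.5  -9.  162. ] turn [ 0.01  0.02 -0.03] t 2.1
```

View pics/c3.png

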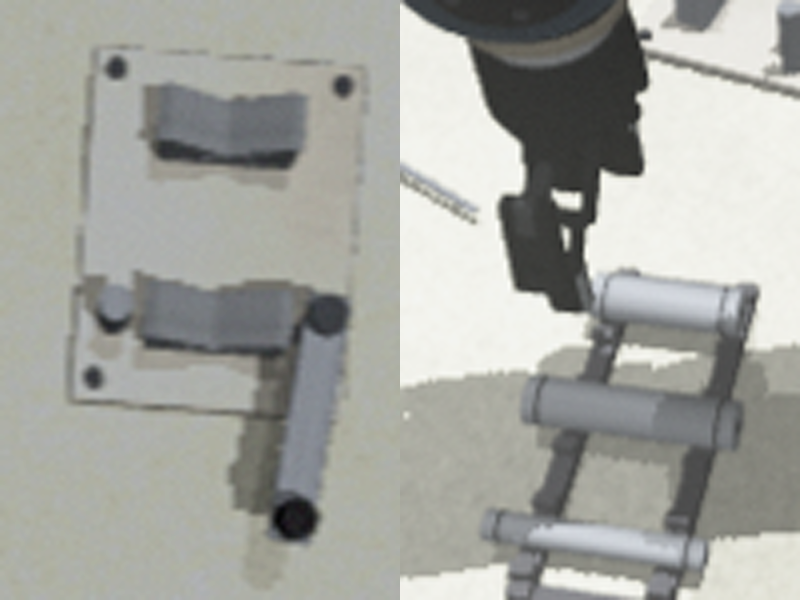

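The gripper is straight above the middle rod (side crop, rod at (635,410)), and the rack is undisturbed. I go down with the fingers partly open.

```bash
python3 -m creep '[[[4.5,-9,20,0,0,0],[4.5,-9,60,0,0,0],[4.5,-9,100,0,0,0],[4.5,-9,130,0,0,0],[4.5,-9,150,0,0,0],[4.5,-9,160,0,0,0],[4.5,-9,162,0,0,0],[4.5,-9,162,0,0,0],[4.5,-9,162,0,0,0]]]' 0.4; python3 -m creep '[[[0,0,0,0,0,0],[0,0,0,0,0,0],[0,0,0,0,0,0],[0,0,0,0,0,0],[0,0,0,0,0,0],[0,0,0,0,0,0],[0,0,0,0,0,0],[0,0,0,0,0,0]]]' -1 60; python3 -c "
from h import *
go([472.5,271,9],6.5)"
```

```text
time: 3.1
position: [473.5, 272.3, 10.1]
tcp_rot: [-180.0, -0.1, 6.5]
ft_force: [-0.4, -0.4, 0.0]
opening: 0.699
grasp_force: 0.0
time: 3.9
position: [473.2, 272.4, 9.8]
tcp_rot: [-180.0, -0.1, 6.5]
ft_force: [-1.9, 0.4, 6.8]
opening: 0.329
grasp_force: 58.6
shift [-0.9  1.3  0.8] turn [-0.02 -0.05  0.01] t 3.9
```

```bash
python3 -m creep '[[[0,0,-8,0,0,0],[0,0,-25,0,0,0],[0,0,-55,0,0,0],[0,0,-95,0,0,0],[0,0,-130,0,0,0],[0,0,-150,0,0,0],[0,0,-155,0,0,0],[0,0,-155,0,0,0],[0,0,-155,0,0,0]]]'; python3 -c "
from h import *
print(telemetry.observe()['opening'])
go([518,-93,165],-4.7)"
```

```text
time: 4.8
position: [472.2, 271.8, 162.7]
tcp_rot: [180.0, 0.1, 6.5]
ft_force: [-0.7, 0.3, -1.9]
opening: 0.331
grasp_force: 59.4
0.33145756453004527
shift [  4.  367.6  -2.1] turn [ 0.05  0.11 11.22] t 4.8
```

```bash
python3 -m creep '[[[0,10,0,0,0,0],[0,35,0,0,0,1],[0,75,0,0,0,3],[1,120,0,0,0,4],[2,165,0,0,0,6],[3,210,0,0,0,7],[4,255,0,0,0,9],[4,295,0,0,0,10],[4,330,-2,0,0,11.2],[4,355,-2,0,0,11.2],[4,365,-2,0,0,11.2],[4,367.5,-2,0,0,11.2]]]'; python3 -m creep '[[[0,0,0,0,0,0],[0,0,0,0,0,0],[0,0,0,0,0,0]]]'; python3 - <<'E'
from h import *
import pickle
go([518,-93,165],-4.7)
a=snap('top');b=snap('side');pickle.dump((a,b),open('s2.pkl','wb'))
def c(s,x,y,w,h,k): return cv2.resize(s['pixels'][y:y+h,x:x+w,::-1],None,fx=k,fy=k,interpolation=cv2.INTER_CUBIC)
I=np.hstack([cv2.convertScaleAbs(c(a,300,95,80,120,5),alpha=1.4),c(b,238,90,100,150,4)])
cv2.imwrite('pics/c4.png',I)
E
```

```text
time: 6.0
position: [518.1, -93.5, 165.2]
tcp_rot: [-180.0, 0.1, -4.8]
ft_force: [0.4, 0.2, -2.5]
opening: 0.331
grasp_force: 59.6
time: 6.3
position: [518.5, -91.6, 165.9]
tcp_rot: [-180.0, 0.0, -4.6]
ft_force: [0.2, -0.2, -2.0]
opening: 0.327
grasp_force: 59.6
shift [-0.4  1.4  0.9] turn [-0.01  0.01  0.09] t 6.3
```

View pics/c4.png

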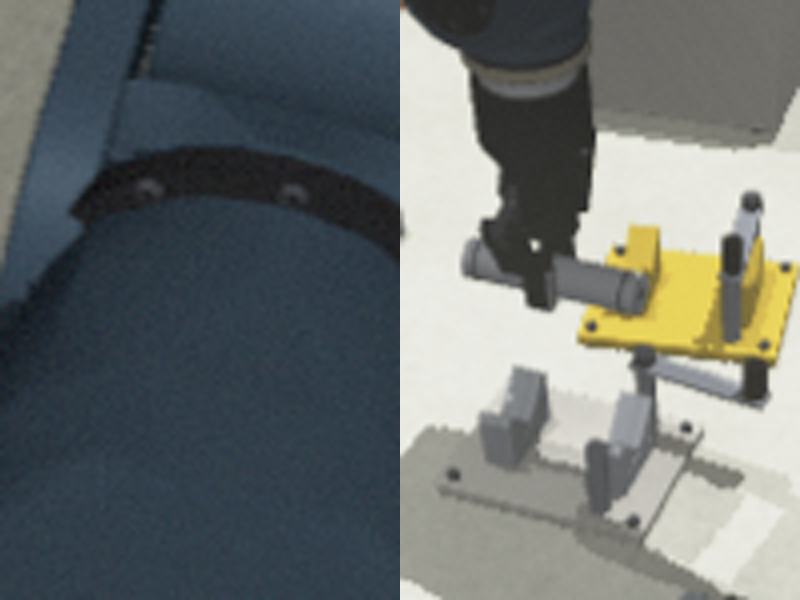

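```bash
python3 - <<'E'
from h import *
import pickle
a,b=pickle.load(open('s1.pkl','rb'));_,c=pickle.load(open('s2.pkl','rb'))
T=lambda x,y:(np.array([x,y])+.5)/5-.5+[300,95]
S=lambda x,y:(np.array([x-400,y])+.5)/4-.5+[238,90]
fx=np.array([517.4,-93.2]);th=np.radians(175.3)
def loc(p):
    d=p[:2]-fx;return (np.array([[np.cos(th),np.sin(th)],[-np.sin(th),np.cos(th)]])@d).round(1)
for p in((233,103),(230,150),(216,292),(212,345)):print('valley',loc(onz(a,T(*p),34)))
for p in((160,84),(305,95),(145,282),(293,295)):print('lip',loc(onz(a,T(*p),62)))
for p in((328,314),(113,298)):print('post',loc(onz(a,T(*p),80)))
for p in((117,67),(343,85),(93,377)):print('screw',loc(onz(a,T(*p),13)))
e=[onz(c,S(*p),184.9) for p in((469,258),(635,293))]
print(e,np.linalg.norm(e[0]-e[1]),(e[0]+e[1])/2)
E
```

```text
valley [-57.3   0.6]
valley [-35.2   0.8]
valley [31.5 -0.8]
valley [56.2 -0.8]
lip [-56.9 -34.8]
lip [-57.2  31.2]
lip [ 33.4 -34.7]
lip [34.  32.4]
post [43.7 46.7]
post [ 44.1 -48.8]
screw [-74.9 -54.4]
screw [-74.9  53.5]
screw [ 73.4 -54.5]
[array([580.07017315, -93.54065221, 184.9       ]), array([454.70718308, -85.03037883, 184.9       ])] 125.65151822549743 [517.38867812 -89.28551552 184.9       ]
```

```bash
python3 -c "
from h import *
go([518.7,-92.7,60],-4.7)"
python3 -m creep '[[[0,0.3,8,0,0,0],[0,0.6,28,0,0,0],[0,0.8,55,0,0,0],[0,0.8,80,0,0,0],[0,0.8,98,0,0,0],[0,0.8,105,0,0,0],[0,0.8,106,0,0,0],[0,0.8,106,0,0,0],[0,0.8,106,0,0,0],[0,0.8,106,0,0,0]]]'; python3 -c "
from h import *
go([518.7,-92.7,40],-4.7)"
```

```text
shift [  0.2   0.8 106. ] turn [-0.    0.    0.08] t 6.4
time: 7.4
position: [518.9, -93.4, 60.7]
tcp_rot: [180.0, -0.1, -4.7]
ft_force: [0.1, -0.4, -1.8]
opening: 0.333
grasp_force: 59.6
shift [-0.3 -0.7 20.7] turn [ 0.01 -0.08  0.02] t 7.4
```

```bash
python3 -m creep '[[[-0.2,-0.4,4,0,0,0],[-0.2,-0.4,9,0,0,0],[-0.2,-0.4,14,0,0,0],[-0.2,-0.4,18,0,0,0],[-0.2,-0.4,20,0,0,0],[-0.2,-0.4,20.5,0,0,0],[-0.2,-0.4,20.5,0,0,0],[-0.2,-0.4,20.5,0,0,0]]]'; python3 -m creep '[[[0,0,0.5,0,0,0],[0,0,1,0,0,0],[0,0,1.5,0,0,0],[0,0,1.5,0,0,0],[0,0,1.5,0,0,0],[0,0,1.5,0,0,0]]]'
```

```text
time: 8.2
position: [518.5, -93.0, 39.6]
tcp_rot: [180.0, -0.0, -4.7]
ft_force: [-0.6, -0.0, -1.9]
opening: 0.33
grasp_force: 59.6
time: 8.8
position: [518.4, -92.9, 38.0]
tcp_rot: [-180.0, 0.0, -4.7]
ft_force: [-0.3, -0.4, -2.7]
opening: 0.328
grasp_force: 59.7
```

No contact yet, so I go on down in small steps.

```bash
for i in 1 2; do python3 -m creep '[[[0,0,0.4,0,0,0],[0,0,0.8,0,0,0],[0,0,0.8,0,0,0],[0,0,0.8,0,0,0]]]' | grep -E 'posi|ft_'; done
```

```text
position: [518.4, -92.9, 37.8]
ft_force: [-2.1, 0.4, 8.1]
position: [518.5, -92.9, 37.7]
ft_force: [-7.7, 2.2, 20.0]
```

Contact came at 37.8 mm, as predicted for a bedded rod. I ease off the press, open and look.

```bash
python3 -m creep '[[[0,0,-0.8,0,0,0],[0,0,-0.8,0,0,0]]]' | grep ft_; python3 -m creep '[[[0,0,0,0,0,0],[0,0,0,0,0,0],[0,0,0,0,0,0],[0,0,0,0,0,0],[0,0,0,0,0,0],[0,0,0,0,0,0]]]' 0.2 ; python3 -m creep '[[[0,0,-5,0,0,0],[0,0,-20,0,0,0],[0,0,-45,0,0,0],[0,0,-80,0,0,0],[0,0,-115,0,0,0],[0,0,-130,0,0,0],[0,0,-130,0,0,0],[0,0,-130,0,0,0],[0,0,-130,0,0,0]]]'; python3 -c "
from h import *
go([400,-60,170],-4.7)"
```

```text
ft_force: [-4.1, 1.6, 10.4]
time: 10.4
position: [518.4, -92.9, 37.1]
tcp_rot: [-180.0, 0.0, -4.7]
ft_force: [0.3, 0.5, 0.2]
opening: 0.597
grasp_force: 0.0
time: 11.3
position: [517.8, -92.8, 166.1]
tcp_rot: [-180.0, 0.1, -4.7]
ft_force: [0.0, 0.5, 0.3]
opening: 0.603
grasp_force: 0.0
shift [-120.   -23.1   -3.7] turn [-0.02  0.11  0.02] t 11.3
```

```bash
python3 - <<'E'
from h import *
go([379.6,-116.6,135],-4.7)
b=snap('side')
cv2.imwrite('pics/c5.png',cv2.resize(b['pixels'][150:250,228:348,::-1],None,fx=6,fy=6,interpolation=cv2.INTER_CUBIC)[:600])
th=np.radians(175.3);R=np.array([[np.cos(th),-np.sin(th)],[np.sin(th),np.cos(th)]])
for x in(-65,65):
  for z in (40,55,70): print(x,z,((proj(b,[*(R@[x,0]+[518.2,-92.7]),z])-[228,150])*6).round())
for d in range(80,-1,-10): # knob relative to start, tool axes yaw -4.7
  q=lambda d:R@np.array([45+92*np.sin(np.radians(d)),47-92*np.cos(np.radians(d))])
  y=np.radians(-4.7);v=q(d)-(np.array([379.6,-116.6])-[518.2,-92.7]);print(d,(q(d)+[518.2,-92.7]).round(1),np.round([v@[np.cos(y),np.sin(y)],v@[np.sin(y),-np.cos(y)]],1))
E
```

```text
shift [-135.7   35.    31.3] turn [-0.02  0.11  0.02] t 11.3
-65 40 [195. 248.]
-65 55 [191. 226.]
-65 70 [188. 204.]
65 40 [429. 306.]
65 55 [427. 284.]
65 70 [426. 262.]
80 [ 380.5 -112.5] [ 0.6 -4.2]
70 [385.9 -97.4] [  4.7 -19.6]
60 [393.9 -83.5] [ 11.5 -34.2]
50 [404.1 -71.1] [ 20.7 -47.3]
40 [416.3 -60.8] [ 32.  -58.7]
30 [430.2 -52.7] [ 45.2 -67.9]
20 [445.2 -47.1] [ 59.7 -74.6]
10 [461.  -44.2] [ 75.2 -78.8]
0 [477.  -44.2] [ 91.2 -80.2]
```

View pics/c5.png

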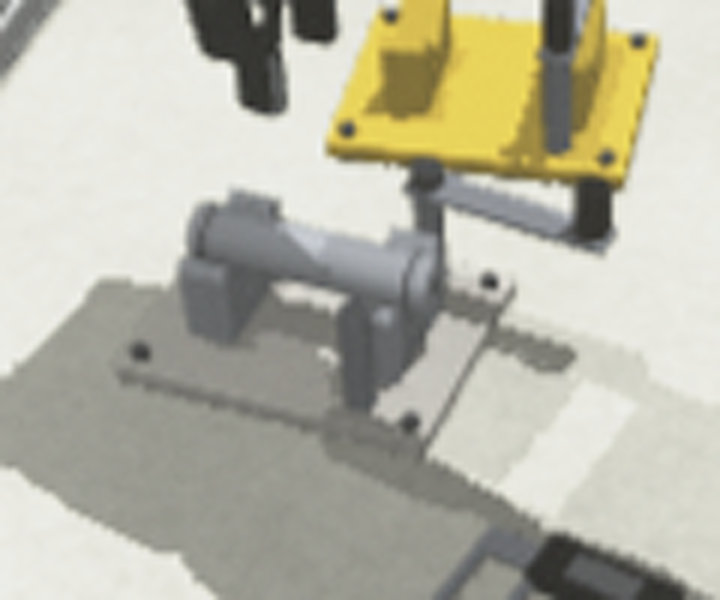

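The rod lies in both Vs. Its ends at about (190,228) and (425,281) in the crop match the predicted centred ends at (191,226) and (427,284). The knob is upright at (593,208). Next: above the knob.

```bash
python3 -m creep '[[[-15,4,0,0,0,0],[-45,12,0,0,0,0],[-85,22,8,0,0,0],[-115,30,20,0,0,0],[-130,34,29,0,0,0],[-136,35,31,0,0,0],[-136,35,31,0,0,0],[-136,35,31,0,0,0],[-136,35,31,0,0,0]]]'; python3 - <<'E'
from h import *
go([379.6,-116.6,86],-4.7)
b=snap('side')
cv2.imwrite('pics/c6.png',cv2.resize(b['pixels'][120:220,258:378,::-1],None,fx=5,fy=5,interpolation=cv2.INTER_CUBIC))
E
```

```text
time: 12.25
position: [380.9, -116.7, 136.4]
tcp_rot: [180.0, -0.0, -4.7]
ft_force: [0.4, 0.4, 0.3]
opening: 0.604
grasp_force: 0.0
shift [-1.3 -0.1 50.4] turn [ 0.01 -0.04  0.05] t 12.25
```

View pics/c6.png

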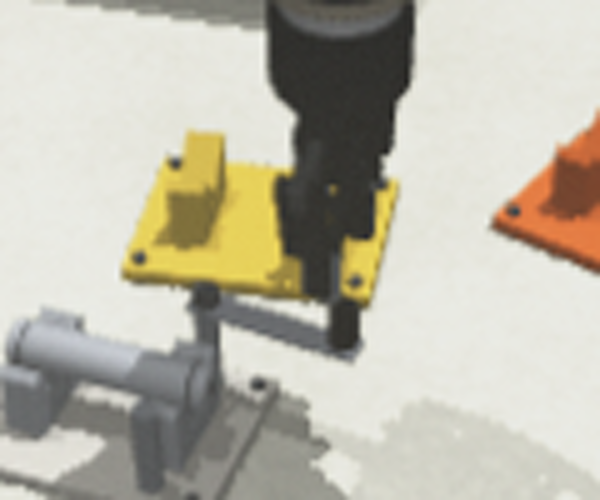

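The fingers stand above the knob (crop (343,322)), clear of the yellow look-alike. I go down and pinch lightly.

```bash
python3 -m creep '[[[-0.8,0,8,0,0,0],[-0.8,0,22,0,0,0],[-0.8,0,36,0,0,0],[-0.8,0,45,0,0,0],[-0.8,0,49,0,0,0],[-0.8,0,49,0,0,0],[-0.8,0,49,0,0,0]]]'; python3 -m creep '[[[0,0,0,0,0,0],[0,0,0,0,0,0],[0,0,0,0,0,0],[0,0,0,0,0,0],[0,0,0,0,0,0],[0,0,0,0,0,0],[0,0,0,0,0,0],[0,0,0,0,0,0]]]' -1 20
```

```text
time: 13.0
position: [379.4, -116.7, 87.4]
tcp_rot: [180.0, -0.0, -4.7]
ft_force: [0.3, 0.1, 1.2]
opening: 0.601
grasp_force: 0.0
time: 13.8
position: [379.4, -116.8, 87.5]
tcp_rot: [180.0, -0.0, -4.7]
ft_force: [-0.9, 0.1, 5.6]
opening: 0.201
grasp_force: 21.4
```

```bash
python3 -m creep '[[[0.5,-4,0,0,0,0],[2,-12,0,0,0,0],[4.7,-19.6,0,0,0,0],[8,-27,0,0,0,0],[11.5,-34.2,0,0,0,0],[16,-41,0,0,0,0],[20.7,-47.3,0,0,0,0],[26,-53,0,0,0,0],[30,-56.8,0,0,0,0],[32,-58.7,0,0,0,0],[32,-58.7,0,0,0,0],[32,-58.7,0,0,0,0]]]'; python3 -c "
from h import *
for p in((430.2,-52.7),(445.2,-47.1),(461,-44.2),(477,-44.2)): go([*p,87.5],-4.7)"
```

```text
time: 15.0
position: [416.0, -60.8, 87.2]
tcp_rot: [-180.0, -0.0, -4.7]
ft_force: [1.0, -0.7, 2.0]
opening: 0.202
grasp_force: 21.4
shift [13.5 -9.2 -0.3] turn [-0.   -0.03  0.02] t 15.0
shift [ 28.  -16.   -0.3] turn [-0.   -0.03  0.02] t 15.0
shift [ 43.5 -20.2  -0.3] turn [-0.   -0.03  0.02] t 15.0
shift [ 59.4 -21.5  -0.3] turn [-0.   -0.03  0.02] t 15.0
```

```bash
python3 -m creep '[[[3,-2.3,0,0,0,0],[8,-6,0,0,0,0],[13.5,-9.2,0,0,0,0],[20.5,-13,0,0,0,0],[28,-16,0,0,0,0],[35.5,-18.5,0,0,0,0],[43.5,-20.2,0,0,0,0],[50,-21.2,0,0,0,0],[55,-21.5,0,0,0,0],[58,-21.5,0,0,0,0],[59,-21.5,0,0,0,0],[59,-21.5,0,0,0,0]]]'; python3 -m creep '[[[0.5,0,0,0,0,0],[1,0,0,0,0,0],[1,0,0,0,0,0],[1,0,0,0,0,0]]]'
```

```text
time: 16.2
position: [474.0, -44.0, 86.7]
tcp_rot: [180.0, 0.4, -4.6]
ft_force: [-16.3, -7.3, 12.6]
opening: 0.2
grasp_force: 22.7
time: 16.6
position: [474.1, -44.0, 86.6]
tcp_rot: [180.0, 0.5, -4.6]
ft_force: [-21.0, -7.4, 16.7]
opening: 0.202
grasp_force: 23.1
```

```bash
python3 -m creep '[[[-1,0,0,0,0,0],[-2,0,0,0,0,0],[-2,0,0,0,0,0]]]'|grep -E 'pos|ft_';python3 -m creep '[[[0,0,0,0,0,0],[0,0,0,0,0,0],[0,0,0,0,0,0],[0,0,0,0,0,0],[0,0,0,0,0,0]]]' 0.2; python3 -m creep '[[[0,0,-10,0,0,0],[0,0,-40,0,0,0],[0,0,-80,0,0,0],[-20,10,-110,0,0,0],[-60,60,-120,0,0,0],[-100,108,-120,0,0,0],[-130,155,-120,0,0,0],[-150,200,-120,0,0,0],[-160,245,-120,0,0,0],[-160,280,-120,0,0,0],[-160,300,-120,0,0,0],[-160,300,-120,0,0,0]]]'; python3 - <<'E'
from h import *
import pickle
a=snap('top');b=snap('side');pickle.dump((a,b),open('s3.pkl','wb'))
def c(s,x,y,w,h,k): return cv2.resize(s['pixels'][y:y+h,x:x+w,::-1],None,fx=k,fy=k,interpolation=cv2.INTER_CUBIC)
I=np.hstack([cv2.convertScaleAbs(c(a,300,95,80,120,5),alpha=1.4),c(b,238,120,100,150,4)])
cv2.imwrite('pics/c7.png',I)
E
```

```text
position: [473.9, -44.1, 86.8]
ft_force: [-9.8, -7.7, 7.6]
time: 17.4
position: [475.5, -44.0, 87.2]
tcp_rot: [-180.0, -0.0, -4.7]
ft_force: [-0.1, 0.2, -0.9]
opening: 0.605
grasp_force: 0.0
time: 18.6
position: [290.8, -333.2, 207.9]
tcp_rot: [179.9, -0.1, -4.9]
ft_force: [-0.8, 0.8, -0.6]
opening: 0.603
grasp_force: 0.0
```

View pics/c7.png

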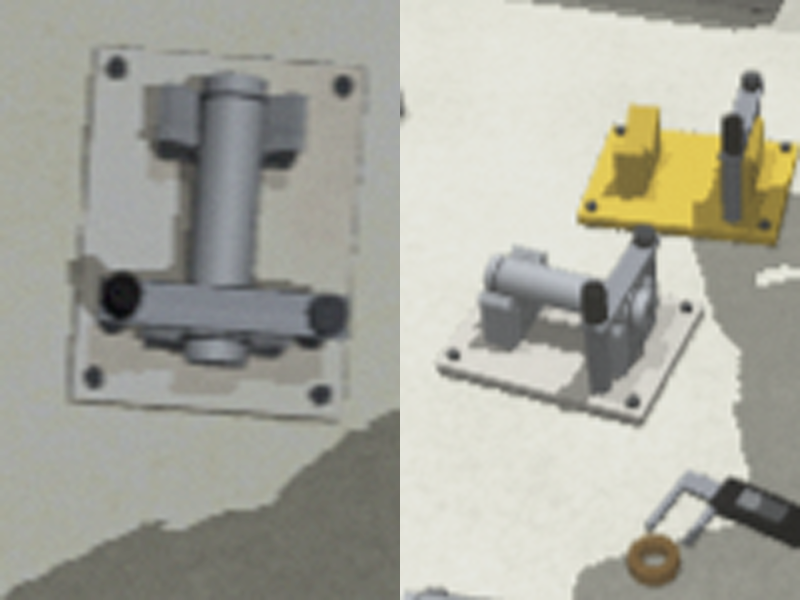

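The strap now lies across the rod, with the knob at (122,294) and the pivot at (327,314). The rod is bedded in both blocks. I check the numbers.

```bash
python3 - <<'E'
from h import *
import pickle
a,b=pickle.load(open('s3.pkl','rb'))
T=lambda x,y:(np.array([x,y])+.5)/5-.5+[300,95]
k=onz(a,T(122,294),110);p=onz(a,T(327,314),84)
th=np.radians(175.3);R=np.array([[np.cos(th),-np.sin(th)],[np.sin(th),np.cos(th)]])
c=np.array([518.2,-92.7])
print('knob',k,R.T@(k[:2]-c),'piv',R.T@(p[:2]-c))
e=[onz(a,T(*q),55) for q in((241,73),(214,362))]
print([R.T@(x[:2]-c) for x in e])
E
```

```text
knob [475.19535746 -44.10640072 110.        ] [ 46.84172162 -44.90646153] piv [45.05277568 46.41908615]
[array([-65.83323009,   2.48534223]), array([6.70547423e+01, 7.40770116e-03])]
```

```bash
python3 -c "
from h import *
print(order.finish_job())"
```

```text
the job is handed in; nothing more can be done
None
```

The job is handed in at about 19 s of robot time: the thick, long rod lies bedded in both V-blocks, centred to about 1 mm, and the strap is closed across it to within about 1°, its knob above the second post.

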